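# Centre the wobbly doll on its plinth

### The job

One of the two wooden dolls on the craft table, the shorter bell-shaped one without a hat, stands off-centre on its small round plinth. With light taps or nudges of the fingertips or the outside of the fingers, push it until it stands upright in the middle of its plinth, without knocking it over, and never grip, lift or carry it. Leave the taller hatted doll, the mug, the glue stick and the tissue box as they are, and finish with the hand clear.

Things in the scene. Friction and masses are not known exactly. Their poses are not given: they have to be found in the camera images.
- doll: The doll to centre: bell-shaped turned wooden doll with a round head, 65 mm tall, loose, 60 to 130 g. Origin: centre of the underside, z up its axis, round about it. Foot 24 mm across; widest, 42 mm, at 12 mm above the foot; 26 mm at 36 mm; neck 18 mm at 43 mm; head a 26 mm ball centred 52 mm up. It starts 13 to 23 mm off the plinth's centre, in any direction.
- doll_belly (a point): Point on the doll's axis at its widest, 12 mm above the foot, where an upright finger reaching lower than this touches it. Pushed slowly (2 cm/s) here or lower the doll slides (friction 0.5 to 0.7) and stops where the finger stops; pushed well above, as on the head, it tips over. The fingers should press on it with less than 5 N.
- plinth_top (a point): Centre of the flat top of the plinth under the doll to centre. The plinth is a round light-wood disc, 90 mm across at the foot, 86 mm across its top, 25 mm high, fixed to the table. The doll is to stand with its axis over this point.
- partner: The other doll, to be left alone: 80 mm tall slim turned wooden doll with a small dark round hat, 39 mm across near its foot, loose, standing at the centre of its own plinth, which is just like the first. Origin: centre of the underside.
- other_plinth_top (a point): Centre of the top of the other plinth (the same size and shape, 25 mm high, fixed), 0.2 m or more from the first plinth's centre.
- mug: White ceramic mug, 76 mm across, 80 mm tall, standing loose to the left of the dolls; a handle at its own +y side. Origin: centre of the underside. Leave alone.
- glue: White glue stick standing upright, 26 mm across, 86 mm tall, loose, beyond and between the two plinths. Origin: centre of the underside. Leave alone.
- tissue_box: White tissue box, 240 x 120 x 70 mm (x, y, z), to the right of the dolls. Origin: centre of the underside. Leave alone.
Mind the look-alikes: they are no part of the job. What is shaped like the doll but pink or red is not meant.

How it is judged:
By the outcome, as a careful person would: the job done as asked, in the order asked, and still so for the second after the job is handed in, with the robot touching nothing.
It also fails if it takes over 51 s, if anything falls off the work surface, if the arm or the gripper's body presses on something with over 40 N, if the wrist force passes 120 N, or if a joint passes its speed limit or range.

### The arm

A 7-joint arm with a two-finger parallel gripper is mounted at the origin on the work surface. World frame = base frame: x ahead of the robot, y to its left, z up, the work surface at z = 0. Lengths are in m, angles in degrees, forces in N, time in s.
With the tool pointing down it reaches from about 0.35 to 0.775 m from the base axis. Payload 3.1 kg.
Tool frame: the origin (TCP) lies on the centre line of the jaws, within the pads' length; the fingertips stand 17 mm ahead of it and the grasp point (between the pads) lies 2 mm behind it (robot.tip_reach is the distance from the TCP to the fingertips, in m); z points along the fingers, y is the line along which they close (so a half turn about z gives the same grasp; the last joint's range is limited). The gripper opens to 85 mm and grips with 20 to 120 N. Pads are 22 mm wide; open, the fingers measure 114 mm over their backs; the gripper's body (76 mm by 85 mm) begins 54 mm behind the grasp point. The pads swing forward as they close: fully open they stand 13 mm farther back than shut.
Start: joints at [-2.389, 17.813, 0.802, 86.603, -0.252, 75.585, -1.558], TCP at [0.55, 0, 0.248] pointing down, gripper open.
Joint ranges: [-154.91, 154.91], [-16.99, 109.72], [-72.82, 74.43], [7.12, 147.25], [-82.49, 262.49], [11.32, 116.49], [-174.64, 174.64]. Speed limits (degrees/s): [159.86, 159.86, 180, 180, 180, 180, 180].

### API

Orientations are given as [roll, pitch, yaw] about the fixed x, y, z axes, in that order (R = Rz(yaw) Ry(pitch) Rx(roll)).
In Python, from station import robot, fingers, vision, workorder, recognise gives the robot as it stands. Calls block until the motion is done:
- robot.move_to(position, orientation): joint-space move of the TCP to a pose.
- robot.line_to(position, orientation=None, velocity=0.15, f_stop=None): straight line of the TCP; orientation=None keeps the orientation; velocity is the mean speed in m/s. With f_stop (N) it stops when the force on the tool has changed by that much, and returns True; else False.
- robot.move_j(angles): joint-space move.
- fingers.gripper_to(opening, force=None): opening from 0.0 (shut) to 1.0 (fully open); force is the grip in N (None keeps the last); returns when the fingers have stopped.
- robot.pause(seconds).
- robot.inverse_kinematics(position, orientation): joint angles nearest the present ones, or None.
- vision.grab_frame(name): name is "scene" or "side" or "wrist"; returns the picture (384x512x3 uint8, red, green, blue); there is no depth.
- vision.calibration(name): a dict with "mtx" (3x3 intrinsics, pixels), "k1" (the pictures are not rectified: a ray, as slopes to the right and down, at radius r is drawn at 1 + k1 r^2 times it, then the intrinsics apply), "extrinsics" (4x4, takes a point from world to camera coordinates); the wrist camera has in their place "T_tool_cam" (4x4, takes a point from camera to tool coordinates, whose origin is the TCP and whose axes are the flange's). Camera axes: x right, y up, looking along -z (the intrinsics and any distortion apply to the point x, -y, -z); pixel columns grow to the right and rows downward; lengths in m; the calibration is good to about 2 mm. A picture is of the moment at which its call begins: read the wrist's pose just before it. calibration takes no time and is no camera call.
A pose or a line that the arm cannot do raises robot.PlanningError and nothing moves.
- workorder.close_job(): hands the job in; it is judged then, once.
Trained networks look in the newest picture that a camera, given by its name, has taken for a name from the list of things; names that differ only in an ending like _2 or _b are one class to them, and where a whole thing is asked for, a point or a joint stands for the part that bears it (a point fixed in the world has none). Each returns a list of dicts, best first, with "p" (0 to 1); they miss things now and then, are a little off and sometimes report something else, mostly with a low value. They report only what shows in the picture. A call takes as long as a camera call. They do not tell look-alikes from the thing itself.
- recognise(label, camera): "rect" ([centre column, centre row, width, height] in pixels, round what is visible of it).
Readings, each from a call of its own:
- robot.current_time_s(): time.
- robot.current_joint_positions(): joint angles.
- robot.current_dq(): joint speeds.
- robot.current_joint_torque(): joint torques, N m.
- robot.current_tool_pos(): TCP position.
- robot.current_eef_rot(): TCP orientation.
- robot.current_contact_force(): force on the tool from outside, world axes, zero at the start.
- robot.current_torque(): the same for the moment, N m.
- robot.current_finger_gap(): opening from 0.0 (shut) to 1.0 (fully open).
- robot.current_gripper_force(): force on a finger pad.
Only numpy, scipy, OpenCV 4.12 (cv2) and the standard library are available. Lean on these libraries where they do the work, as an engineer would, in place of code of your own. Each camera call takes 0.05 s, during which the arm holds its last target. There are 200 camera calls.

## Working session

There is one attempt and no reset: what is moved stays moved. The work goes in short steps, each a Python script; the robot and the scene stay as the last script left them, time stands still between calls to the robot, and variables do not carry over. Pictures are saved under pics/ and viewed, at most 10 in all, crops included, and the job is handed in when it is done.

```bash
mkdir -p pics
cat > h.py <<'E'
import numpy as np, cv2
from station import robot, fingers, vision, workorder, recognise
from scipy.spatial.transform import Rotation as Ro
def cam(name,pose=None):
    c=vision.calibration(name)
    if name=="wrist":
        p,o=pose; T=np.eye(4); T[:3,:3]=Ro.from_euler('xyz',o,degrees=True).as_matrix(); T[:3,3]=p
        E=np.linalg.inv(T@np.array(c["T_tool_cam"]))
    else: E=np.array(c["extrinsics"])
    return np.array(c["mtx"]),c["k1"],E
def proj(C,P):
    K,k1,E=C; P=np.atleast_2d(P); q=P@E[:3,:3].T+E[:3,3]
    s=np.c_[q[:,0],-q[:,1]]/-q[:,2:]; s=s*(1+k1*(s**2).sum(1,keepdims=True))
    return s@K[:2,:2].T+K[:2,2]
def ray(C,uv):
    K,k1,E=C; d=np.linalg.solve(K,[uv[0],uv[1],1])[:2]; s=d.copy()
    for _ in range(20): s=d/(1+k1*(s@s))
    R=E[:3,:3]; return -R.T@E[:3,3], R.T@np.array([s[0],-s[1],-1])
def atz(C,uv,z):
    o,d=ray(C,uv); return o+d*(z-o[2])/d[2]
def tri(rs):
    A=0;b=0
    for o,d in rs:
        d=d/np.linalg.norm(d); M=np.eye(3)-np.outer(d,d); A=A+M; b=b+M@o
    return np.linalg.solve(A,b)
def grab(name,save=None):
    pose=(robot.current_tool_pos(),robot.current_eef_rot()) if name=="wrist" else None
    im=vision.grab_frame(name); C=cam(name,pose)
    if save: cv2.imwrite(f"pics/{save}.png",im[:,:,::-1])
    return im,C
E
python3 - <<'E'
from h import *
ims=[]
for n in("scene","side","wrist"):
    im,C=grab(n); ims.append(im)
    print(n,C[0][0,0],C[1],(-C[2][:3,:3].T@C[2][:3,3]).round(3))
    for l in("doll","plinth_top","partner","mug","glue","tissue_box"):
        for r in recognise(l,n)[:4]: print(l,np.round(r["rect"],1),round(r["p"],2),atz(C,r["rect"][:2],.05).round(3))
print(robot.current_time_s(),robot.current_eef_rot())
cv2.imwrite("pics/a.png",cv2.resize(np.hstack(ims[:2]),(800,300))[:,:,::-1])
cv2.imwrite("pics/w.png",ims[2][:,:,::-1])
E
```

```text
scene 383.7639953287565 0.04190610925457418 [1.014 0.544 0.717]
doll [292.9 230.6  15.4  27.9] 0.87 [0.614 0.107 0.05 ]
doll [246.3 242.2  19.2  22.1] 0.87 [0.722 0.076 0.05 ]
doll [262.4 211.   16.4  24.2] 0.75 [0.637 0.016 0.05 ]
doll [339.8 274.1  21.4  28.5] 0.74 [0.607 0.255 0.05 ]
plinth_top [301.9 242.8  40.   32.9] 0.82 [0.62  0.146 0.05 ]
plinth_top [294.1 231.5  21.9  30.4] 0.54 [0.614 0.11  0.05 ]
partner [266.3 166.4  14.8  25.6] 0.53 [ 0.531 -0.119  0.05 ]
mug [416.2 288.9  56.7  60.3] 0.97 [0.504 0.366 0.05 ]
glue [208.  225.6   6.4  31.1] 0.69 [ 0.769 -0.016  0.05 ]
tissue_box [196.9 132.1  86.1  63.1] 0.88 [ 0.612 -0.371  0.05 ]
side 473.1683204678093 -0.06938653737134803 [ 0.17  -0.885  0.901]
doll [267.6 173.1  14.2  24.9] 0.74 [0.699 0.042 0.05 ]
doll [247.4 192.3  14.9  21.4] 0.7 [ 0.609 -0.009  0.05 ]
doll [191.2 193.8  11.9  21.3] 0.67 [0.467 0.049 0.05 ]
doll [206.1 150.7  11.5  16.7] 0.6 [0.579 0.217 0.05 ]
plinth_top [222.2 179.2  28.5  25.3] 0.64 [0.569 0.071 0.05 ]
partner [237.9 222.8  10.2  25.6] 0.69 [ 0.536 -0.106  0.05 ]
glue [298.5 183.1  10.8  32.7] 0.8 [ 0.757 -0.034  0.05 ]
tissue_box [319.8 304.7 122.4  96.8] 0.91 [ 0.59 -0.41  0.05]
wrist 314.05518613951205 -0.08000944851445206 [0.549 0.066 0.375]
doll [319.1  57.6  44.9  47. ] 0.98 [0.612 0.111 0.05 ]
doll [181.5 101.5  39.8  39.9] 0.76 [0.475 0.069 0.05 ]
doll [408.7 106.7  53.4  39.6] 0.63 [0.707 0.066 0.05 ]
doll [321.  160.1  39.7  32.5] 0.58 [0.619 0.009 0.05 ]
plinth_top [294.7  50.2  78.6  90.3] 0.89 [0.588 0.118 0.05 ]
partner [242.5 271.8  28.7  52.3] 0.6 [ 0.535 -0.122  0.05 ]
glue [449.6 188.9  61.2  40.9] 0.94 [ 0.765 -0.022  0.05 ]
tissue_box [319.   57.6  43.4  46.4] 0.26 [0.612 0.111 0.05 ]
1.05 [ 1.79996414e+02 -1.13232510e-03  9.00038419e+01]
```

View pics/a.png

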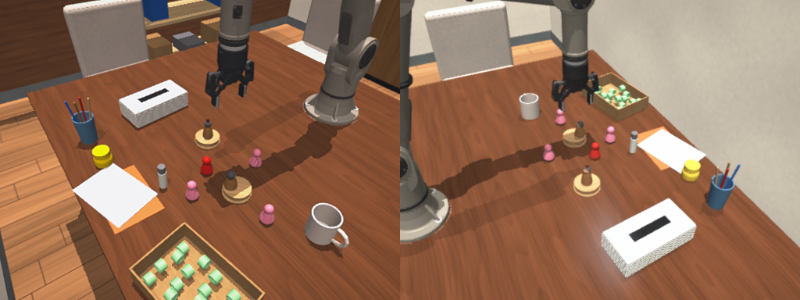

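View pics/w.png

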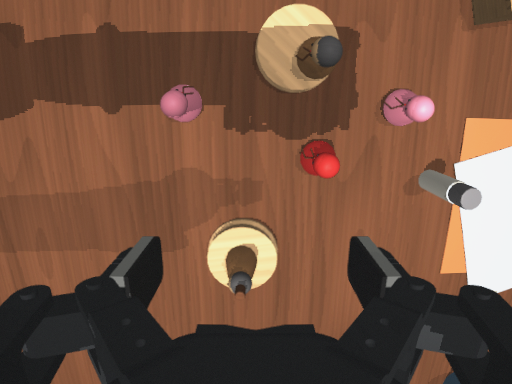

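The wrist view shows the off-centre dark-headed doll at about (320,55) on its plinth at (298,48), shifted to image right (+x). The hatted doll is at (242,265), and the red and pink ones are look-alikes. Next I'll take closer views from two places.

Run:
```python
from h import *
fingers.gripper_to(0.0)
V=[]
for i,p in enumerate([(0.59,0.05,0.25),(0.55,0.07,0.25)]):
    robot.move_to(p,[180,0,90]); im,C=grab("wrist",f"c{i}"); V.append(C)
    for l in("doll","plinth_top"):
        print(i,l,[(np.round(r["rect"],1).tolist(),round(r["p"],2)) for r in recognise(l,"wrist")[:2]])
    np.save(f"C{i}.npy",C[2])
a,b=[cv2.imread(f"pics/c{i}.png") for i in(0,1)]
cv2.imwrite("pics/cc.png",cv2.resize(np.hstack([a,b]),(800,300)))
print(robot.current_time_s())
```

```text
0 doll [([365.7, 154.7, 46.8, 40.3], 0.78), ([282.2, 204.2, 36.0, 38.0], 0.77)]
0 plinth_top [([260.1, 100.0, 78.3, 83.0], 0.55)]
1 doll [([317.6, 126.0, 43.4, 39.9], 0.88), ([400.0, 169.4, 50.3, 37.9], 0.73)]
1 plinth_top [([295.6, 112.8, 79.5, 77.7], 0.9)]
2.7833
```

View pics/cc.png

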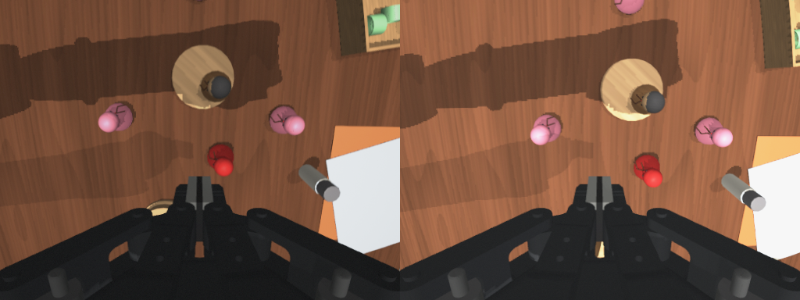

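Run:
```python
import cv2,numpy as np
a=cv2.imread("pics/c0.png")[50:150,205:325];b=cv2.imread("pics/c1.png")[65:165,240:360]
cv2.imwrite("pics/z.png",cv2.resize(np.hstack([a,b]),None,fx=3.3,fy=3.3,interpolation=cv2.INTER_CUBIC))
```

```text
(no output)
```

View pics/z.png

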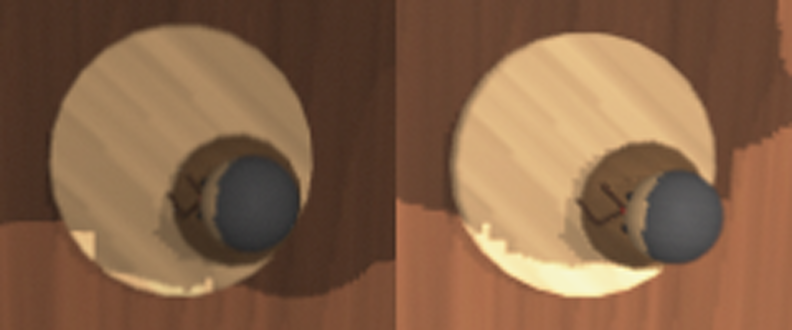

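Run:
```python
from h import *
c=vision.calibration("wrist");C=[(np.array(c["mtx"]),c["k1"],np.load(f"C{i}.npy")) for i in(0,1)]
pts={"plinth":([259.8,98.8],[297.4,114.8],.025),"head":([283.2,111.2],[326.8,130.5],.077),"belly":([277.1,110.6],[315.8,127.0],.037)}
for k,(u,v,z) in pts.items(): print(k,atz(C[0],u,z).round(4),atz(C[1],v,z).round(4),tri([ray(C[0],u),ray(C[1],v)]).round(4))
p=(atz(C[0],pts["plinth"][0],.025)+atz(C[1],pts["plinth"][1],.025))/2
d=sum(atz(C[i],pts[k][i],pts[k][2]) for k in("head","belly") for i in(0,1))/4
print(p,d,(d-p)[:2]*1000)
t=np.linspace(0,2*np.pi,100)
ci=lambda x,z,r:np.c_[x[0]+r*np.cos(t),x[1]+r*np.sin(t),0*t+z]
out=[]
for i,(x0,y0) in enumerate([(205,50),(240,65)]):
    im=cv2.resize(cv2.imread(f"pics/c{i}.png")[y0:y0+100,x0:x0+120],None,fx=3.3,fy=3.3,interpolation=cv2.INTER_CUBIC)
    for P,col in((ci(p,.025,.043),(0,255,0)),(ci(d,.037,.021),(0,0,255)),(ci(d,.077,.013),(255,255,0))):
        cv2.polylines(im,[((proj(C[i],P)-[x0,y0]+.5)*3.3).astype(int)],True,col,1)
    out.append(im)
cv2.imwrite("pics/ov.png",np.hstack(out))
```

```text
plinth [0.5942 0.1242 0.025 ] [0.5946 0.1249 0.025 ] [0.5943 0.1246 0.026 ]
head [0.6153 0.1122 0.077 ] [0.6162 0.1121 0.077 ] [0.6149 0.1125 0.0826]
belly [0.6124 0.112  0.037 ] [0.6132 0.1126 0.037 ] [0.6122 0.1125 0.0415]
[0.59441119 0.12457498 0.025     ] [0.61429382 0.11224616 0.057     ] [ 19.88262903 -12.32882501]
```

View pics/ov.png

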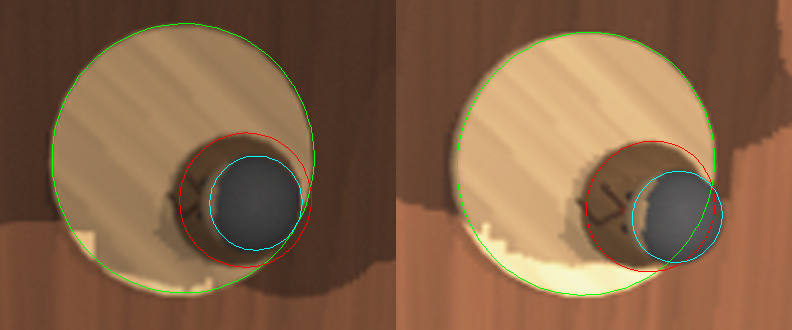

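The overlay fits the plinth. The belly should shift about 2 mm in -x, so I take the doll at (0.6125, 0.1123), about 22 mm off centre. I'll push along that line with the shut fingers' flat side, low down, and stop short for a look.

Run:
```python
from h import *
print(robot.tip_reach)
p=np.array([.5944,.1246]);d=np.array([.6125,.1123]);u=(p-d)/np.linalg.norm(p-d);yaw=np.degrees(np.arctan2(u[1],u[0]))
o=[180,0,yaw]; z=.031+robot.tip_reach
P=lambda b,q,z:[*(q-u*b),z]
robot.move_to(P(.042,d,.18),o); robot.line_to(P(.042,d,z),velocity=.08)
print(robot.current_contact_force())
r=robot.line_to(P(.036,p,z),velocity=.013,f_stop=6)
print(r,robot.current_tool_pos(),yaw,robot.current_contact_force(),robot.current_time_s())
grab("wrist","d"); im,C=grab("side"); cv2.imwrite("pics/ds.png",im[:,:,::-1])
x,y=proj(C,[.594,.125,.05])[0].astype(int)
s=cv2.resize(im[y-50:y+50,x-67:x+66],(400,300),interpolation=cv2.INTER_CUBIC)[:,:,::-1]
cv2.imwrite("pics/d2.png",np.hstack([cv2.resize(cv2.imread("pics/d.png"),(400,300)),s]))
```

```text
0.017
[0.01473139 0.41644918 0.41092638]
False [0.62421483 0.10433521 0.04800992] 145.8016182356907 [ 0.37069459 -0.11714775  0.87590419] 7.75
```

View pics/d2.png

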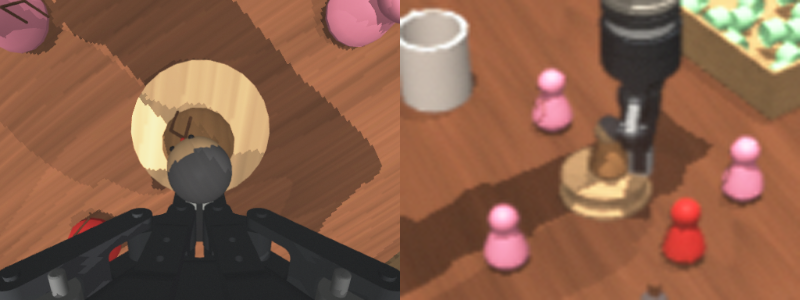

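The doll still stands upright and has slid with the finger. I'll back off and measure from above.

```bash
cat > m.py <<'E'
from h import *
def measure(tag,p,d,u):
    yaw=np.degrees(np.arctan2(u[1],u[0])); o=[180,0,yaw]
    t=robot.current_tool_pos(); robot.line_to([t[0]-u[0]*.012,t[1]-u[1]*.012,t[2]],velocity=.03)
    t=robot.current_tool_pos(); robot.line_to([t[0],t[1],.18],velocity=.15)
    robot.move_to([*(p-u*.08),.18],o)
    im,C=grab("wrist",tag); np.save(tag+".npy",C[2]); draw(tag,p,d)
def draw(tag,p,d):
    c=vision.calibration("wrist");C=(np.array(c["mtx"]),c["k1"],np.load(tag+".npy"))
    t=np.linspace(0,2*np.pi,100)
    ci=lambda x,z,r:np.c_[x[0]+r*np.cos(t),x[1]+r*np.sin(t),0*t+z]
    x0,y0=(proj(C,[*p,.025])[0]-[75,75]).astype(int); y0=max(y0,0); f=4
    im=cv2.resize(cv2.imread(f"pics/{tag}.png")[y0:y0+150,x0:x0+150],None,fx=f,fy=f,interpolation=cv2.INTER_CUBIC)
    for P,col in((ci(p,.025,.043),(0,255,0)),(ci(d,.037,.021),(0,0,255)),(ci(d,.077,.013),(255,255,0))):
        cv2.polylines(im,[((proj(C,P)-[x0,y0]+.5)*f).astype(int)],True,col,1)
    cv2.imwrite(f"pics/{tag}o.png",im); print(tag,x0,y0,robot.current_time_s())
    # px in the crop per mm at belly and plinth heights
    for z in(.025,.037):
        q=proj(C,[[*p,z],[p[0]+.01,p[1],z],[p[0],p[1]+.01,z]]);print(z,(q[0]-[x0,y0]+.5)*f,(q[1:]-q[0])*f/10)
E
python3 - <<'E'
from m import *
p=np.array([.5944,.1246]);u=np.array([-.827,.562])
measure("e",p,p-u*.004,u)
E
```

```text
e 183 12 9.7417
0.025 [303.60005614 302.82361759] [[ 2.61607694  3.96819955]
 [ 3.88459475 -2.73319387]]
0.037 [304.01288978 299.59300185] [[ 2.73372842  4.14889527]
 [ 4.06170816 -2.85840711]]
```

View pics/eo.png

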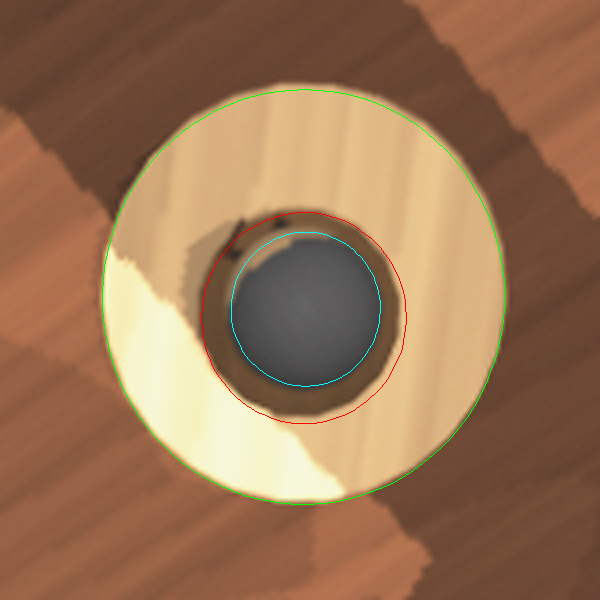

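The overlay shows the doll upright, about 3.4 mm short of centre and 1 mm to the left. I'll make a second small push along the corrected direction, using the measured contact distance of 33.4 mm.

Run:
```python
from m import *
p=np.array([.5940,.1251]);d=np.array([.5961,.1224]);u=(p-d)/np.linalg.norm(p-d)
o=[180,0,np.degrees(np.arctan2(u[1],u[0]))]; z=.031+robot.tip_reach
P=lambda b,q,z:[*(q-u*b),z]
robot.move_to(P(.044,d,.15),o); robot.line_to(P(.044,d,z),velocity=.06)
print(robot.line_to(P(.0334,p,z),velocity=.01,f_stop=6),robot.current_tool_pos())
measure("f",p,p,u)
```

```text
False [0.61455255 0.09866884 0.04800368]
f 183 10 15.4417
0.025 [304.1363098  303.22947958] [[ 3.68395573  2.94810539]
 [ 2.88614716 -3.84970904]]
0.037 [304.53731389 299.75747833] [[ 3.85016019  3.08279006]
 [ 3.01812292 -4.02667897]]
```

View pics/fo.png

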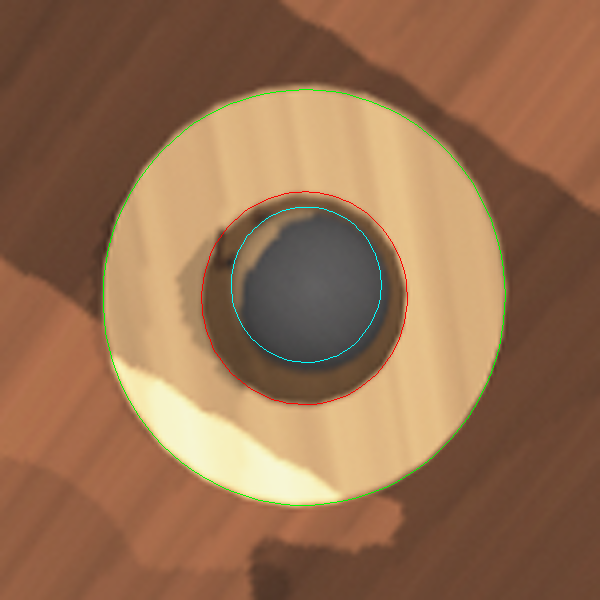

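The belly and plinth outlines now coincide with the centred model to within about 1 mm. The doll is upright and the hand is well above it, so I'm handing in.

Run:
```python
from h import *
t=robot.current_tool_pos(); robot.line_to([t[0],t[1],.25],velocity=.1)
print(workorder.close_job(),robot.current_time_s())
```

```text
the job is handed in; nothing more can be done
the job is handed in; nothing more can be done
```

The bell-shaped doll stands upright within about 1 mm of its plinth's centre by the last wrist view, pushed there in two slow nudges; the hand is clear, I steered clear of the other items but did not re-check them, and the job is handed in.

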